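Third hand: press the tray foot against the sprung stop

TASK

I am about to screw a new foot under one of the clear trays, so be my third hand: take the loose pine foot (the flat sole with a raised block on it) and seat it flat and square between the rails of the assembly jig, long bare end towards the spring-backed stop but still clear of it. Then slide it along the channel against the stop until the stop gives about half of its travel (about 12 newtons), never driving the stop to its end, keep that push steady for at least two seconds and finish while still holding it there: do not let go. Leave the dishes, jar, strainer, chopsticks, screwdriver and plain spacer where they are.

Things in the scene. Friction and masses are not known exactly. Their poses are not given: they have to be found in the camera images.
- foot: Loose pine tray foot, 70-130 g, lying flat on the table. Sole 110 x 40 x 14 mm (x, y, z); on it a raised block 30 mm (x) by 24 mm (y), from 14 to 56 mm above the underside, centred at x = -15 mm, y = 0: bare sole 55 mm long at the +x end (nose, two dark screw holes), 25 mm at the -x end. Origin: centre of the sole's underside; +x to the nose, +z up.
- foot_nose (a point): Middle of the nose end face of the foot, 55 mm along +x from the foot's origin and 7 mm above its underside.
- jig: Jig fixed to the table, 260 x 84 mm. Plywood base, its top (12 mm above the table) is the channel floor. Two pine rails 10 mm high, x = -130 to +90 mm, leave a 45 mm wide channel about y = 0, open at -x (the sole has 2.5 mm play each side). End block with the stop at x = 106 to 128 mm, 42 mm high. Origin: centre of the underside; +x along the channel to the stop, +z up.
- stop (a joint): Travel of the spring-backed stop plate along the jig's +x, in m: 0 at rest, 0.024 pushed to its end. Spring of 1000 N/m without preload (12 N at 0.012 m). It springs back when let go.
- stop_face (a point): Middle of the face of the stop plate that meets the foot's nose; at rest 60 mm along the jig's +x from its origin and 24 mm above the table; moves with the stop. Aluminium plate 42 mm wide, 8 mm thick, 22 mm high, lower edge 1 mm above the channel floor.
- dish_near: Celadon dipping dish, loose, 80 mm across, 24 mm high, on the near part of the table. Origin: centre of its underside. Leave alone.
- dish_far: Celadon dipping dish like the other, on the far part of the table. Leave alone.
- garlic_jar: Small glass garlic jar with a steel twist cap, 56 mm across, 75 mm high; origin: centre of its underside. Leave alone.
- spacer: Plain flat pine spacer, 110 x 40 x 14 mm, like the foot's sole but without a raised block; origin: centre of its underside. Leave alone.
- screwdriver: Screwdriver 190 mm long lying on the table along its x. Leave alone.
- strainer: Strainer basket, 92 mm across, 45 mm high; its silicone handle points along its -x to 190 mm from the origin (centre of the basket's underside), highest point 51 mm. Leave alone.
- chopstick_a: Square stainless chopstick, 220 x 7 x 7 mm, origin: centre of its underside. Leave alone.
- chopstick_b: The other chopstick of the pair, same size. Leave alone.
Things that resemble listed ones, but are neither listed nor needed, are in the scene too. Of the things shaped like the foot, the pine one is meant.

How it is judged:
By the outcome, as a careful person would: the job done as asked, in the order asked, and still so for the second after the job is handed in, while the arm keeps its last pose, push and grip.
It also fails if it takes over 54 s, if anything falls off the work surface, if the arm or the gripper's body presses on something with over 40 N, if the wrist force passes 120 N, or if a joint passes its speed limit or range.

ROBOT

A 6-joint arm with a two-finger parallel gripper is mounted at the origin on the work surface. World frame = base frame: x ahead of the robot, y to its left, z up, the work surface at z = 0. Lengths are in m, angles in rad, forces in N, time in s.
With the tool pointing down it reaches from about 0.425 to 0.95 m from the base axis. Payload 3.5 kg.
Tool frame: the origin (TCP) lies midway between the tips of the shut fingers; the grasp point (between the pads) lies 19 mm behind it; z points along the fingers, y is the line along which they close (so a half turn about z gives the same grasp; the last joint's range is limited). The gripper opens to 85 mm and grips with 20 to 120 N. Pads are 22 mm wide; open, the fingers measure 114 mm over their backs; the gripper's body (76 mm by 85 mm) begins 54 mm behind the grasp point. The pads swing forward as they close: fully open they stand 13 mm farther back than shut.
Start: joints at [1.161, 0.286, 1.577, -0, 1.279, -0.15], TCP at [0.173, 0.652, 0.231] pointing down, gripper open.
Joint ranges: [-2.77, 2.77], [-0.9, 2.22], [0.21, 2.48], [-1.53, 4.67], [0.24, 2.81], [-2.84, 2.84]. Speed limits (rad/s): [2.79, 2.79, 3.14, 3.14, 3.14, 3.14].

INTERFACE

Orientations are given as a unit quaternion [x, y, z, w].
In Python, from plant import ctrl gives the robot as it stands.
- The arm moves only by the tool move_arm, never from a script. Its argument "plan" is a list of rows, each an object of numbers: "x", "y", "z": the shift along the tool's x, y, z in m; "yaw": the turn about the tool's z in rad; "fingers": the closure, from 0 (fully open) to 1 (shut). In form: [{"x": .., "y": .., "z": .., "yaw": .., "fingers": ..}, ...]. A call has 1 to 5 rows; each row is the pose to reach, as a shift and turn from the pose commanded when the call began, along the tool's axes at that moment; what a row does not reach only later rows make up. A row lasts 1/10 s, in which the tool goes at most 50 mm and 8.59 degrees, less where a joint would pass 70% of its speed; a pose out of reach is approached as far as the arm can. A call with a gripper value outside its range is refused whole. The fingers move at their own pace and stop on an object; "force" is the grip in N (left out, the last holds). Time passes only in rows, so rows that repeat a pose let the fingers close. It gives the time, the measured TCP pose, the force, the opening and the grip force at its end, in the units of the state.
- ctrl.get_state(): the state, without advancing time (a new reading comes with each control period).
- ctrl.read_camera(name): name is "side" or "top"; returns the picture (480x640x3 uint8, red, green, blue); there is no depth.
- ctrl.camera_model(name): a dict with "intrinsics" (3x3 intrinsics, pixels), "distortion" ([k1, k2, p1, p2, k3] as OpenCV has them; the pictures are not rectified), "cam_to_world" (4x4, takes a point from camera to world coordinates). Camera axes: x right, y up, looking along -z (the intrinsics and any distortion apply to the point x, -y, -z); pixel columns grow to the right and rows downward; lengths in m; the calibration is good to about 2 mm. A picture is of the moment at which its call begins. camera_model takes no time and is no camera call.
- ctrl.sign_off(): hands the job in; it is judged then, once.
The state is a dict: "time": time; "qpos": joint angles; "dq": joint speeds; "joint_efforts": joint torques, N m; "eef_pos": TCP position; "tcp_rot": TCP orientation; "contact_force": force on the tool from outside, world axes, zero at the start; "wrist_torque": the same for the moment, N m; "opening": opening from 0.0 (shut) to 1.0 (fully open); "finger_force": force on a finger pad.
Only numpy, scipy, OpenCV 4.12 (cv2) and the standard library are available. Lean on these libraries where they do the work, as an engineer would, in place of code of your own. Each camera call takes 0.05 s, during which the arm holds its last target. There are 200 camera calls.

## Working session

There is one attempt and no reset: what is moved stays moved. The work goes in short steps, Python scripts to look and compute and a tool call to move; the robot and the scene stay as the last step left them, time stands still between calls to the robot, and variables do not carry over. Pictures are saved under pics/ and viewed, at most 10 in all, crops included, and the job is handed in when it is done.

Besides the shell and the picture viewer there is one more tool, called after "Call:" as name(argument=value, ...), one argument or row to a line, values as JSON. move_arm: Moves the arm, as the interface text tells. Its arguments: {"type":"object","properties":{"plan":{"type":"array"},"force":{"type":"number"}},"required":["plan"]}

```bash
mkdir -p pics
cat > h.py <<'E'
import numpy as np, cv2
from plant import ctrl
def snap(n,f):
    im=ctrl.read_camera(n); cv2.imwrite('pics/'+f,cv2.cvtColor(im,cv2.COLOR_RGB2BGR)); return im
def pix2w(n,uv,z):
    m=ctrl.camera_model(n);K=np.array(m['intrinsics'],float);d=np.array(m['distortion'],float);T=np.array(m['cam_to_world'])
    p=cv2.undistortPoints(np.array(uv,float).reshape(-1,1,2),K,d).reshape(-1,2)
    r=np.c_[p[:,0],-p[:,1],-np.ones(len(p))]@T[:3,:3].T; o=T[:3,3]
    return o+r*((np.broadcast_to(z,len(p))-o[2])/r[:,2])[:,None]
def w2pix(n,P):
    m=ctrl.camera_model(n);K=np.array(m['intrinsics'],float);d=np.array(m['distortion'],float);T=np.array(m['cam_to_world'])
    c=(np.array(P,float).reshape(-1,3)-T[:3,3])@T[:3,:3]; c[:,1:]*=-1
    return cv2.projectPoints(c,np.zeros(3),np.zeros(3),K,d)[0].reshape(-1,2)
E
python3 - <<'E'
from h import *
for n in('top','side'):
    snap(n,n+'0.png'); print(ctrl.camera_model(n)['cam_to_world'])
print(ctrl.get_state())
E
```

```text
[[ 0.01824506  0.98174073 -0.18934693  0.37120366]
 [-0.99971562  0.0208213   0.0116255   0.00180515]
 [ 0.01535567  0.18908098  0.98184143  1.11236306]
 [ 0.          0.          0.          1.        ]]
[[-0.98166505  0.13108202 -0.13838798  0.41082132]
 [-0.19001886 -0.73029601  0.65617114  0.72066157]
 [-0.01505195  0.6704366   0.74181413  0.8236163 ]
 [ 0.          0.          0.          1.        ]]
{'time': 0.1, 'qpos': array([ 1.16102745e+00,  2.87130346e-01,  1.57805822e+00, -5.44793244e-06,
        1.27863977e+00, -1.50004928e-01]), 'dq': array([-0.00044941, -0.00124182, -0.00284195, -0.00033678, -0.0048695 ,
        0.00030957]), 'joint_efforts': array([ 8.28360244e-04, -4.07294261e+01, -2.93699205e+01, -1.29828204e-04,
        3.33083866e-03, -1.99867195e-06]), 'eef_pos': array([0.17310329, 0.65178968, 0.23003505]), 'tcp_rot': array([ 1.29516250e-01,  9.91576670e-01, -1.07506307e-03, -3.06294159e-04]), 'contact_force': array([0.04960809, 0.14990704, 0.39470201]), 'wrist_torque': array([ 0.0063862 , -0.00676877,  0.03027284]), 'finger_force': 0.0, 'opening': 0.9969314504494954}
```

View pics/top0.png

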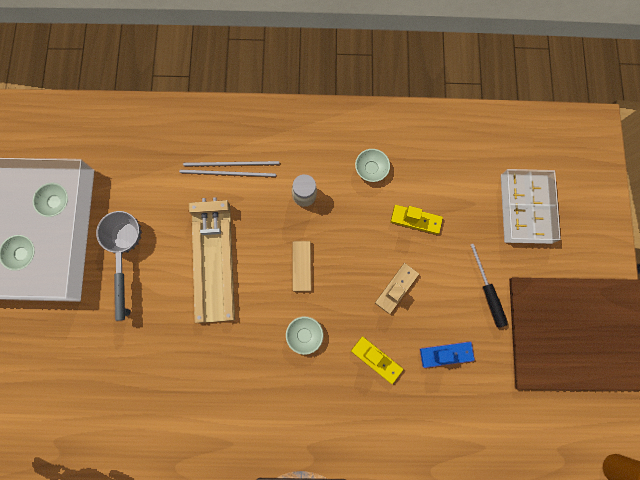

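View pics/side0.png

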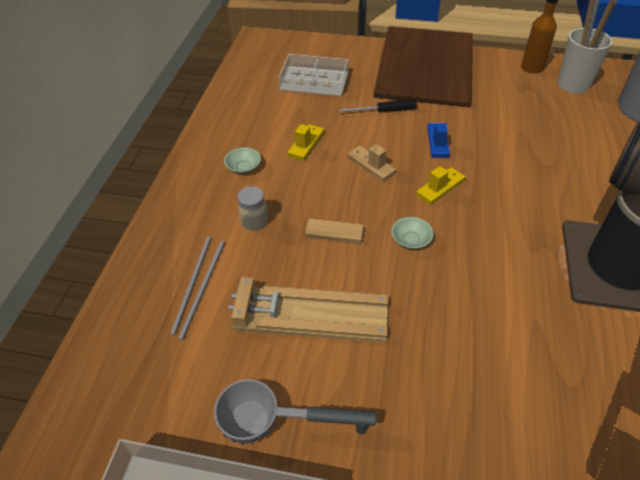

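Candidates shaped like the foot (top picture): yellow (416,220), yellow (378,360), blue (447,355), pine with block (398,289), plain pine spacer (302,266). The pine one with the block at (398,289) fits. The jig is at about (212,262), with its stop at the far end (210,230). I'll check both in one close crop.

Run:
```python
from h import *
im=cv2.imread('pics/top0.png')
a=cv2.resize(im[255:325,365:430],None,fx=6,fy=6,interpolation=cv2.INTER_CUBIC) #390x420
b=cv2.resize(im[192:330,180:245],None,fx=4.2,fy=4.2,interpolation=cv2.INTER_CUBIC)
c=np.zeros((600,800,3),np.uint8); c[:420,:390]=a; c[:b.shape[0],400:400+b.shape[1]]=b[:600]
cv2.imwrite('pics/crop0.png',c)
```

```text
(no output)
```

View pics/crop0.png

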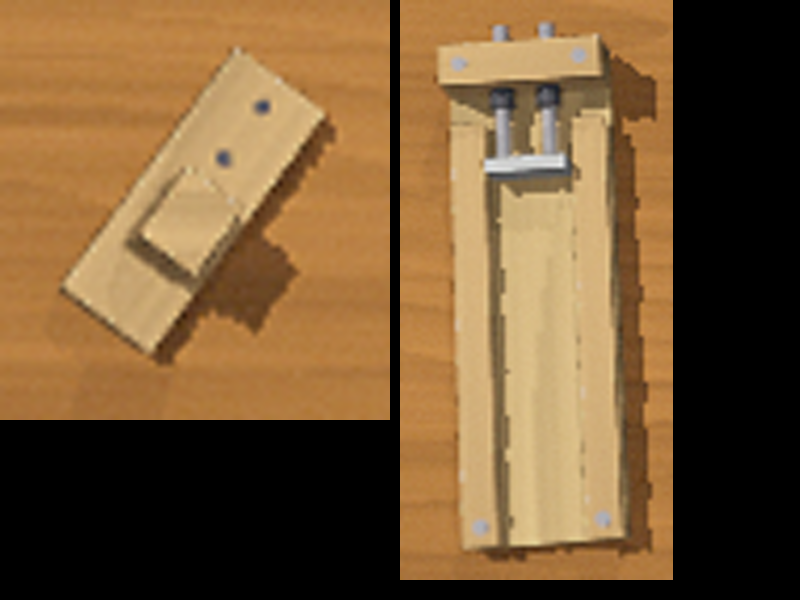

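Run:
```python
from h import *
from scipy.optimize import least_squares
def fit(name,obj,px,g):
    obj=np.array(obj,float);px=np.array(px,float)
    def W(p):
        c,s=np.cos(p[2]),np.sin(p[2]); return np.c_[p[0]+c*obj[:,0]-s*obj[:,1],p[1]+s*obj[:,0]+c*obj[:,1],obj[:,2]]
    r=least_squares(lambda p:(w2pix('top',W(p))-px).ravel(),g)
    print(name,r.x,np.degrees(r.x[2]));print(np.round(r.fun.reshape(-1,2),1).tolist())
f=lambda q:(np.array(q)+.5)/6-.5+[365,255]
g=lambda q:(np.array(q)-[400,0]+.5)/4.2-.5+[180,192]
fo=[(.055,.02,.014),(.055,-.02,.014),(-.055,.02,.014),(-.055,-.02,.014)]
fp=f([(238,48),(326,116),(62,290),(152,355)])
print(pix2w('top',fp,.014))
fit('foot',fo,fp,[.4,-.1,-.6])
bo=[(-.03,.012,.056),(0,.012,.056),(0,-.012,.056),(-.03,-.012,.056)]
fit('foot+block',fo+bo,np.r_[fp,f([(143,225),(190,168),(240,215),(197,272)])],[.4,-.1,-.6])
jo=[(.09,.042,.022),(-.13,.042,.022),(.09,-.042,.022),(-.13,-.042,.022)]
jp=g([(450,123),(465,548),(606,112),(626,537)])
print(pix2w('top',jp,.022))
fit('jig',jo,jp,[.4,.2,0])
fit('jig2',jo+[(.09,.0225,.022),(-.13,.0225,.022),(.09,-.0225,.022),(-.13,-.0225,.022)],np.r_[jp,g([(484,121),(497,547),(573,113),(583,541)])],[.4,.2,0])
print(pix2w('top',g([(486,162),(570,158)]),.035))
```

```text
[[ 0.54449629 -0.21509971  0.014     ]
 [ 0.520087   -0.24692563  0.014     ]
 [ 0.45517013 -0.15016469  0.014     ]
 [ 0.43252548 -0.18242626  0.014     ]]
foot [ 0.48807597 -0.19865715 -0.63187143] -36.203566162983314
[[-0.0, 0.1], [0.2, -0.2], [-0.1, -0.2], [-0.1, 0.3]]
foot+block [ 0.48862623 -0.1988005  -0.63875703] -36.59808176147462
[[0.2, -0.1], [0.3, -0.3], [-0.1, -0.6], [-0.2, -0.0], [-0.7, 1.6], [-0.1, -0.3], [0.9, -1.1], [-0.4, 0.8]]
[[0.62623616 0.25381229 0.022     ]
 [0.40648009 0.23261075 0.022     ]
 [0.63389124 0.17247066 0.022     ]
 [0.41367184 0.15168371 0.022     ]]
jig [0.5399544  0.20452183 0.09441036] 5.409315420984059
[[-0.5, 0.3], [-0.7, -0.1], [0.6, 0.2], [0.6, -0.4]]
jig2 [0.53981249 0.20503247 0.08838974] 5.064359310464744
[[-0.5, 0.2], [-1.3, -0.1], [0.6, 0.3], [-0.0, -0.2], [0.3, 0.1], [0.3, -0.5], [-0.4, 0.7], [1.0, -0.5]]
[[0.60296377 0.23094489 0.035     ]
 [0.60599278 0.18777913 0.035     ]]
```

The crop shows bare pine, a raised block and two screw holes towards the upper right, so this is the foot. Its pose is about (0.488, -0.199), yaw -36.4°. The jig is at about (0.540, 0.205), yaw +5.2°. Residuals are under 1 px for the fits on the sole corners and the jig, and the sizes agree within about 2.5 mm.

```bash
cat >> h.py <<'E'
from scipy.spatial.transform import Rotation as Ro
def go(x,y,z,deg,ref=None):
    """tool-frame shift and yaw to bring the TCP to x,y,z with tool x at world angle deg"""
    s=ctrl.get_state(); p,q=ref if ref else (s['eef_pos'],s['tcp_rot'])
    R=Ro.from_quat(q).as_matrix(); d=R.T@(np.array([x,y,z])-p); a=np.degrees(np.arctan2(R[1,0],R[0,0]))
    yaw=-np.radians((deg-a+180)%360-180)
    print('t',s['time'],'p',np.round(s['eef_pos'],4),'ang',round(a,2),'tilt',np.round(R[:2,2],3),'shift',np.round(d,4),'yaw',round(yaw,4),'F',np.round(s['contact_force'],1),'op',round(s['opening'],3),'ff',round(s['finger_force'],1))
E
python3 -c "
from h import *
go(.45,.35,.22,165.1);go(.5,0,.22,155)"
```

```text
t 0.1 p [0.1731 0.6518 0.23  ] ang 165.12 tilt [-0.001 -0.002] shift [-0.3451 -0.2205  0.0104] yaw 0.0003 F [0.  0.1 0.4] op 0.997 ff 0.0
t 0.1 p [0.1731 0.6518 0.23  ] ang 165.12 tilt [-0.001 -0.002] shift [-0.4833 -0.5459  0.0111] yaw 0.1766 F [0.  0.1 0.4] op 0.997 ff 0.0
```

Call:
move_arm(
  plan=[
    {"x": -0.345, "y": -0.22, "z": 0.01, "yaw": 0, "fingers": 0},
    {"x": -0.345, "y": -0.22, "z": 0.01, "yaw": 0, "fingers": 0},
    {"x": -0.345, "y": -0.22, "z": 0.01, "yaw": 0, "fingers": 0},
    {"x": -0.345, "y": -0.22, "z": 0.01, "yaw": 0, "fingers": 0},
    {"x": -0.345, "y": -0.22, "z": 0.01, "yaw": 0, "fingers": 0},
  ],
  force=50,
)

```text
time: 0.6
eef_pos: [0.3432, 0.4666, 0.2246]
tcp_rot: [0.129, 0.992, -0.0, -0.0]
contact_force: [0.4, 0.3, -0.5]
opening: 1.002
finger_force: 0.0
```

```bash
python3 -c "
from h import *
go(.5,0.1,.2,155)"
```

```text
t 0.6 p [0.3432 0.4666 0.2246] ang 165.14 tilt [-0.    -0.001] shift [-0.2456 -0.3141  0.0248] yaw 0.177 F [ 0.4  0.3 -0.5] op 1.002 ff 0.0
```

Call:
move_arm(
  plan=[
    {"x": -0.245, "y": -0.315, "z": 0.02, "yaw": 0.18, "fingers": 0},
    {"x": -0.245, "y": -0.315, "z": 0.02, "yaw": 0.18, "fingers": 0},
    {"x": -0.245, "y": -0.315, "z": 0.02, "yaw": 0.18, "fingers": 0},
    {"x": -0.245, "y": -0.315, "z": 0.02, "yaw": 0.18, "fingers": 0},
    {"x": -0.245, "y": -0.315, "z": 0.02, "yaw": 0.18, "fingers": 0},
  ],
)

```text
time: 1.1
eef_pos: [0.4401, 0.2365, 0.2123]
tcp_rot: [0.218, 0.976, -0.0, -0.0]
contact_force: [1.0, 0.2, 0.5]
opening: 1.002
finger_force: 0.0
```

```bash
python3 -c "
from h import *
go(.477,-.19,.15,143.5)"
```

```text
t 1.1 p [0.4401 0.2365 0.2123] ang 154.82 tilt [-0. -0.] shift [-0.2149 -0.3703  0.0623] yaw 0.1975 F [1.  0.2 0.5] op 1.002 ff 0.0
```

Call:
move_arm(
  plan=[
    {"x": -0.215, "y": -0.37, "z": 0.06, "yaw": 0.2, "fingers": 0},
    {"x": -0.215, "y": -0.37, "z": 0.06, "yaw": 0.2, "fingers": 0},
    {"x": -0.215, "y": -0.37, "z": 0.06, "yaw": 0.2, "fingers": 0},
    {"x": -0.215, "y": -0.37, "z": 0.06, "yaw": 0.2, "fingers": 0},
    {"x": -0.215, "y": -0.37, "z": 0.06, "yaw": 0.2, "fingers": 0},
  ],
)

```text
time: 1.6
eef_pos: [0.4609, -0.01, 0.1776]
tcp_rot: [0.314, 0.949, 0.0, 0.0]
contact_force: [1.2, 0.0, -0.6]
opening: 0.999
finger_force: 0.0
```

```bash
python3 -c "
from h import *
go(.477,-.19,.14,143.5)"
```

```text
t 1.6 p [ 0.4609 -0.01    0.1776] ang 143.34 tilt [0. 0.] shift [-0.1203 -0.1348  0.0375] yaw -0.0028 F [ 1.2  0.  -0.6] op 0.999 ff 0.0
```

Call:
move_arm(
  plan=[
    {"x": -0.12, "y": -0.135, "z": 0.037, "yaw": -0.003, "fingers": 0},
    {"x": -0.12, "y": -0.135, "z": 0.037, "yaw": -0.003, "fingers": 0},
    {"x": -0.12, "y": -0.135, "z": 0.037, "yaw": -0.003, "fingers": 0},
    {"x": -0.12, "y": -0.135, "z": 0.037, "yaw": -0.003, "fingers": 0},
    {"x": -0.12, "y": -0.135, "z": 0.037, "yaw": -0.003, "fingers": 0},
  ],
)

```text
time: 2.1
eef_pos: [0.4764, -0.1915, 0.1397]
tcp_rot: [0.315, 0.949, -0.0, -0.001]
contact_force: [0.5, 0.8, 0.1]
opening: 1.0
finger_force: 0.0
```

Run:
```python
from h import *
go(.4765,-.19,.021,143.5)
im=snap('side','s1.png')
from h import w2pix
uv=w2pix('side',[[.4765,-.19,.035]])[0];print(uv)
x,y=int(uv[0]),int(uv[1])
c=cv2.imread('pics/s1.png')[max(0,y-75):y+75,x-100:x+100]
cv2.imwrite('pics/s1c.png',cv2.resize(c,None,fx=4,fy=4,interpolation=cv2.INTER_CUBIC))
```

```text
t 2.1 p [ 0.4764 -0.1915  0.1397] ang 143.23 tilt [-0.002  0.   ] shift [0.0007 0.0013 0.1187] yaw -0.0048 F [0.5 0.8 0.1] op 1.0 ff 0.0
[378.06695658 156.64089997]
```

View pics/s1c.png

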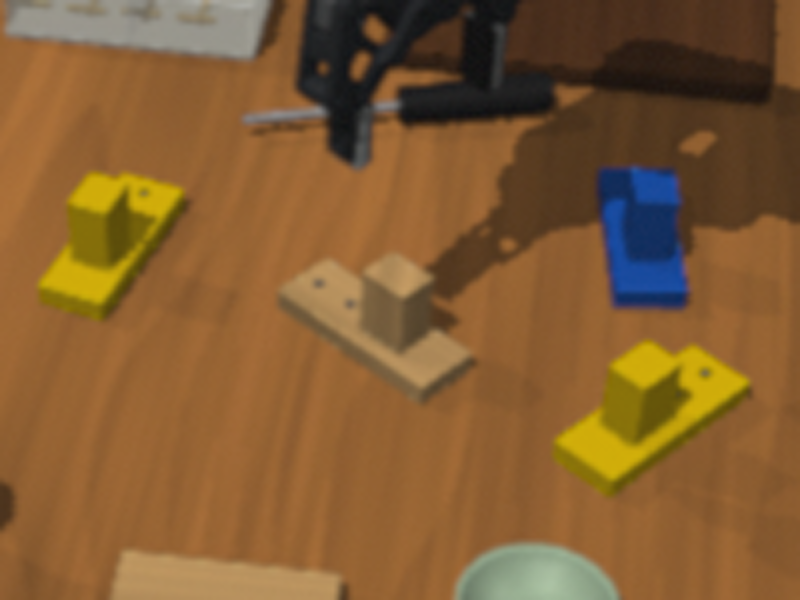

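The block sits at crop (397,302) against the predicted (400,300), so the grasp point agrees in the second camera. I'll descend and grip.

Call:
move_arm(
  plan=[
    {"x": 0.0005, "y": 0.001, "z": 0.04, "yaw": -0.005, "fingers": 0.2},
    {"x": 0.0005, "y": 0.001, "z": 0.075, "yaw": -0.005, "fingers": 0.3},
    {"x": 0.0005, "y": 0.001, "z": 0.1, "yaw": -0.005, "fingers": 0.3},
    {"x": 0.0005, "y": 0.001, "z": 0.118, "yaw": -0.005, "fingers": 0.3},
    {"x": 0.0005, "y": 0.001, "z": 0.118, "yaw": -0.005, "fingers": 0.3},
  ],
)

```text
time: 2.65
eef_pos: [0.475, -0.1842, 0.0203]
tcp_rot: [0.31, 0.951, 0.001, -0.003]
contact_force: [-0.3, 0.0, -0.7]
opening: 0.699
finger_force: 0.0
```

Call:
move_arm(
  plan=[
    {"z": 0, "fingers": 1},
    {"z": 0, "fingers": 1},
    {"z": 0, "fingers": 1},
    {"z": 0, "fingers": 1},
    {"z": 0, "fingers": 1},
  ],
  force=60,
)

```text
validation failed for argument at $.pl...
```

```bash
python3 -c "
from h import *
go(.477,-.19,.12,143.5)"
```

```text
t 2.65 p [ 0.475  -0.1842  0.0203] ang 143.89 tilt [-0.006  0.004] shift [-0.0044 -0.0036 -0.0998] yaw 0.0068 F [-0.3  0.  -0.7] op 0.699 ff 0.0
```

Call:
move_arm(
  plan=[
    {"x": 0, "y": 0, "z": 0, "yaw": 0, "fingers": 0.3},
    {"x": 0, "y": 0, "z": 0, "yaw": 0, "fingers": 0.3},
  ],
  force=60,
)

```text
time: 2.85
eef_pos: [0.4784, -0.187, 0.0246]
tcp_rot: [0.31, 0.951, -0.0, 0.001]
contact_force: [0.6, -0.5, 0.9]
opening: 0.701
finger_force: 0.0
```

```bash
python3 -c "
from h import *
go(.4765,-.19,.02,143.5)"
```

```text
t 2.85 p [ 0.4784 -0.187   0.0246] ang 143.85 tilt [ 0.002 -0.001] shift [-0.0002 -0.0035  0.0046] yaw 0.0062 F [ 0.6 -0.5  0.9] op 0.701 ff 0.0
```

Call:
move_arm(
  plan=[
    {"x": 0, "y": -0.0035, "z": 0.0045, "yaw": 0.006, "fingers": 0.3},
    {"x": 0, "y": -0.0035, "z": 0.0045, "yaw": 0.006, "fingers": 0.3},
    {"x": 0, "y": -0.0035, "z": 0.0045, "yaw": 0.006, "fingers": 0.3},
    {"x": 0, "y": -0.0035, "z": 0.0045, "yaw": 0.006, "fingers": 0.3},
    {"x": 0, "y": -0.0035, "z": 0.0045, "yaw": 0.006, "fingers": 0.3},
  ],
)

```text
time: 3.35
eef_pos: [0.4753, -0.1899, 0.0186]
tcp_rot: [0.314, 0.95, -0.0, 0.0]
contact_force: [0.2, -0.6, -0.9]
opening: 0.7
finger_force: 0.0
```

```bash
python3 -c "
from h import *
go(.4765,-.19,.02,143.5)"
```

```text
t 3.35 p [ 0.4753 -0.1899  0.0186] ang 143.45 tilt [ 0. -0.] shift [-0.001   0.0007 -0.0014] yaw -0.0009 F [ 0.2 -0.6 -0.9] op 0.7 ff 0.0
```

Good. Close.

Call:
move_arm(
  plan=[
    {"x": 0, "y": 0.0005, "z": -0.0015, "yaw": 0, "fingers": 0.5},
    {"x": 0, "y": 0.0005, "z": -0.0015, "yaw": 0, "fingers": 1},
    {"x": 0, "y": 0.0005, "z": -0.0015, "yaw": 0, "fingers": 1},
    {"x": 0, "y": 0.0005, "z": -0.0015, "yaw": 0, "fingers": 1},
    {"x": 0, "y": 0.0005, "z": -0.0015, "yaw": 0, "fingers": 1},
  ],
  force=60,
)

```text
time: 3.85
eef_pos: [0.4759, -0.1896, 0.0203]
tcp_rot: [0.313, 0.95, -0.0, 0.0]
contact_force: [0.3, -0.3, 2.3]
opening: 0.271
finger_force: 59.1
```

Call:
move_arm(
  plan=[
    {"x": 0, "y": 0, "z": 0, "yaw": 0, "fingers": 1},
    {"x": 0, "y": 0, "z": 0, "yaw": 0, "fingers": 1},
    {"x": 0, "y": 0, "z": -0.02, "yaw": 0, "fingers": 1},
    {"x": 0, "y": 0, "z": -0.05, "yaw": 0, "fingers": 1},
    {"x": 0, "y": 0, "z": -0.09, "yaw": 0, "fingers": 1},
  ],
)

```text
time: 4.35
eef_pos: [0.4732, -0.188, 0.108]
tcp_rot: [0.314, 0.95, 0.001, -0.003]
contact_force: [-0.2, -0.5, -0.4]
opening: 0.272
finger_force: 58.7
```

```bash
python3 -c "
from h import *
go(.5,.1,.15,165)"
```

```text
t 4.35 p [ 0.4732 -0.188   0.108 ] ang 143.45 tilt [-0.006  0.004] shift [ 0.1503  0.2473 -0.0411] yaw -0.3761 F [-0.2 -0.5 -0.4] op 0.272 ff 58.7
```

Call:
move_arm(
  plan=[
    {"x": 0.15, "y": 0.247, "z": -0.04, "yaw": -0.37, "fingers": 1},
    {"x": 0.15, "y": 0.247, "z": -0.04, "yaw": -0.37, "fingers": 1},
    {"x": 0.15, "y": 0.247, "z": -0.04, "yaw": -0.37, "fingers": 1},
    {"x": 0.15, "y": 0.247, "z": -0.04, "yaw": -0.37, "fingers": 1},
    {"x": 0.15, "y": 0.247, "z": -0.04, "yaw": -0.37, "fingers": 1},
  ],
)

```text
time: 4.85
eef_pos: [0.4973, 0.0591, 0.1437]
tcp_rot: [0.134, 0.991, -0.0, -0.001]
contact_force: [1.4, -0.2, -0.4]
opening: 0.273
finger_force: 58.9
```

```bash
python3 -c "
from h import *
go(.505,.2018,.12,185.25)"
```

```text
t 4.85 p [0.4973 0.0591 0.1437] ang 164.63 tilt [-0.001  0.   ] shift [0.0303 0.1397 0.0237] yaw -0.3599 F [ 1.4 -0.2 -0.4] op 0.273 ff 58.9
```

Call:
move_arm(
  plan=[
    {"x": 0.03, "y": 0.13, "z": 0.02, "yaw": -0.355, "fingers": 1},
    {"x": 0.03, "y": 0.13, "z": 0.02, "yaw": -0.355, "fingers": 1},
    {"x": 0.03, "y": 0.13, "z": 0.02, "yaw": -0.355, "fingers": 1},
    {"x": 0.03, "y": 0.13, "z": 0.02, "yaw": -0.355, "fingers": 1},
    {"x": 0.03, "y": 0.13, "z": 0.02, "yaw": -0.355, "fingers": 1},
  ],
)

```text
time: 5.35
eef_pos: [0.5027, 0.1908, 0.1231]
tcp_rot: [-0.044, 0.999, -0.0, -0.001]
contact_force: [0.6, -0.1, -1.6]
opening: 0.274
finger_force: 59.1
```

Call:
move_arm(
  plan=[
    {"x": 0, "y": 0, "z": 0, "yaw": 0, "fingers": 1},
    {"x": 0, "y": 0, "z": 0, "yaw": 0, "fingers": 1},
    {"x": 0, "y": 0, "z": 0, "yaw": 0, "fingers": 1},
    {"x": 0, "y": 0, "z": 0, "yaw": 0, "fingers": 1},
    {"x": 0, "y": 0, "z": 0, "yaw": 0, "fingers": 1},
  ],
)

```text
time: 5.85
eef_pos: [0.5039, 0.19, 0.1244]
tcp_rot: [-0.043, 0.999, 0.0, 0.0]
contact_force: [-0.4, -0.2, -0.4]
opening: 0.27
finger_force: 59.1
```

```bash
python3 -c "
from h import *
go(.505,.2018,.075,185.25)"
```

```text
t 5.85 p [0.5039 0.19   0.1244] ang -175.06 tilt [0. 0.] shift [-0.0021  0.0117  0.0494] yaw -0.0054 F [-0.4 -0.2 -0.4] op 0.27 ff 59.1
```

Call:
move_arm(
  plan=[
    {"x": -0.002, "y": 0.0115, "z": 0.03, "yaw": -0.005, "fingers": 1},
    {"x": -0.002, "y": 0.0115, "z": 0.055, "yaw": -0.005, "fingers": 1},
    {"x": -0.002, "y": 0.0115, "z": 0.055, "yaw": -0.005, "fingers": 1},
    {"x": -0.002, "y": 0.0115, "z": 0.055, "yaw": -0.005, "fingers": 1},
    {"x": -0.002, "y": 0.0115, "z": 0.055, "yaw": -0.005, "fingers": 1},
  ],
)

```text
time: 6.35
eef_pos: [0.506, 0.2022, 0.0709]
tcp_rot: [-0.046, 0.999, 0.0, 0.001]
contact_force: [-0.5, 0.4, -1.3]
opening: 0.274
finger_force: 59.2
```

Run:
```python
from h import *
go(.505,.2018,.034,185.25)
c=np.zeros((600,800,3),np.uint8)
snap('top','t2.png');snap('side','s2.png')
a=cv2.imread('pics/t2.png')[192:330,175:255]; b=cv2.imread('pics/s2.png')[260:350,220:400]
a=cv2.resize(a,None,fx=4.2,fy=4.2,interpolation=cv2.INTER_CUBIC)[:600]; b=cv2.resize(b,None,fx=2.5,fy=2.5,interpolation=cv2.INTER_CUBIC)
c[:a.shape[0],:a.shape[1]]=a; c[:b.shape[0],340:340+b.shape[1]]=b
cv2.imwrite('pics/c2.png',c)
```

```text
t 6.35 p [0.506  0.2022 0.0709] ang -174.73 tilt [0.003 0.001] shift [ 0.0011 -0.0003  0.0369] yaw 0.0004 F [-0.5  0.4 -1.3] op 0.274 ff 59.2
```

View pics/c2.png

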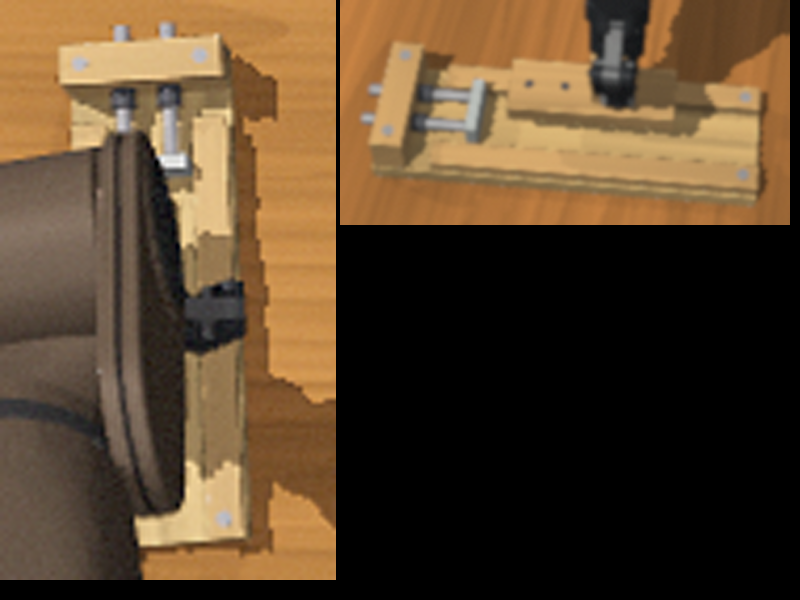

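The top view is hidden by the arm, but the side view shows the foot above the channel, nose towards the stop with a gap. I'll measure in an enlarged side crop.

Run:
```python
from h import *
b=cv2.imread('pics/s2.png')[265:345,230:390]; d=cv2.imread('pics/side0.png')[275:340,230:390]
b=cv2.resize(b,None,fx=5,fy=5,interpolation=cv2.INTER_CUBIC)
cv2.imwrite('pics/c3.png',b)
```

```text
(no output)
```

View pics/c3.png

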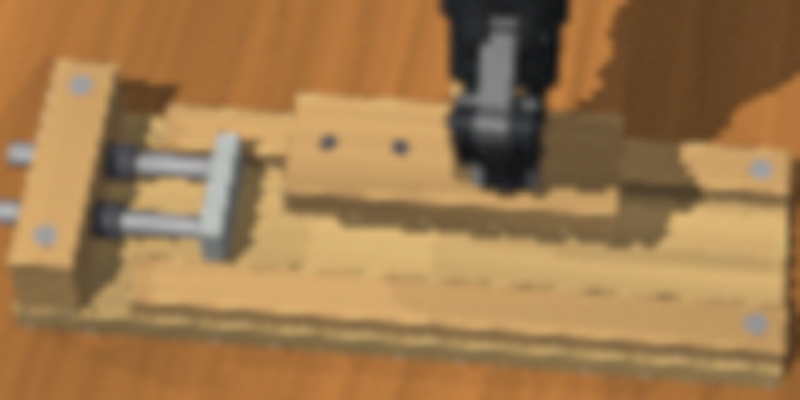

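Run:
```python
from h import *
from scipy.optimize import least_squares
def W(p,o):
    c,s=np.cos(p[2]),np.sin(p[2]); o=np.array(o); return np.c_[p[0]+c*o[:,0]-s*o[:,1],p[1]+s*o[:,0]+c*o[:,1],o[:,2]+(p[3] if len(p)>3 else 0)]
def fit(name,o,px,g):
    r=least_squares(lambda p:(w2pix('side',W(p,o))-px).ravel(),g,loss='soft_l1')
    print(name,np.round(r.x,4),np.degrees(r.x[2]),np.round((w2pix('side',W(r.x,o))-px),1).tolist());return r.x
f=lambda q:(np.array(q)+.5)/5-.5+[230,265]
jo=[(-.13,.042,.022),(-.13,.0225,.022),(-.13,-.0225,.022),(-.13,-.042,.022),(.09,.0225,.022),(.128,-.042,.042),(.106,-.042,.042),(.128,.042,.042),(.106,.042,.042)]
jp=f([(783,353),(785,309),(790,194),(793,150),(138,267),(58,58),(118,66),(12,264),(74,268)])
J=fit('jig',jo,jp,[.54,.205,.09])
fo=[(.055,-.02,.014),(.055,.02,.014),(-.055,.02,.014),(-.055,-.02,.014),(.055,.02,0),(-.055,.02,0)]
fp=f([(297,94),(288,193),(617,190),(622,113),(288,210),(617,214)])
F=fit('foot',fo,fp,[.52,.205,.09,.05])
F2=fit('foot z fixed',np.array(fo)+[0,0,.0506],fp,[.52,.205,.09])
for X in(F,F2):
    d=X[:2]-J[:2];c,s=np.cos(J[2]),np.sin(J[2]);print('rel x,y,deg',c*d[0]+s*d[1],-s*d[0]+c*d[1],np.degrees(X[2]-J[2]))
go(.506,.2022,.0709,185.25)
```

```text
jig [0.5413 0.2059 0.0909] 5.208584746110173 [[0.8, 1.0], [0.7, -0.4], [0.2, 0.1], [-0.1, -0.4], [-0.2, -2.2], [-0.2, 0.5], [0.1, -0.2], [-1.0, 0.0], [-0.3, 0.3]]
foot [0.5279 0.1891 0.1639 0.0341] 9.3920333703767 [[-0.1, -0.3], [0.1, -0.7], [0.2, 0.9], [-1.0, -3.3], [0.6, 0.6], [0.0, 0.8]]
foot z fixed [0.5254 0.1999 0.1661] 9.514786567978895 [[-0.8, -0.7], [-0.6, -0.6], [1.0, 0.8], [-0.3, -3.7], [-0.0, 0.8], [0.8, 0.8]]
rel x,y,deg -0.014893949477005067 -0.015537177236749826 4.183448624266528
rel x,y,deg -0.016422218572673456 -0.004488557951540611 4.306201821868723
t 6.45 p [0.5061 0.2022 0.0711] ang -174.73 tilt [0.003 0.001] shift [ 0.0001 -0.      0.0002] yaw 0.0004 F [-0.2  1.1 -1.2] op 0.27 ff 59.2
```

Run:
```python
from h import *
im=cv2.imread('pics/s2.png')[275:320,280:372]
b=cv2.resize(im,None,fx=8.5,fy=8.5,interpolation=cv2.INTER_CUBIC)
b=np.clip(255*(b/255.)**.6,0,255).astype(np.uint8); raw=b.copy()
def W(p,o):
    c,s=np.cos(p[2]),np.sin(p[2]); o=np.array(o); return np.c_[p[0]+c*o[:,0]-s*o[:,1],p[1]+s*o[:,0]+c*o[:,1],o[:,2]+p[3]]
# predicted foot: TCP (.506,.2022,.071) at block centre offset
th=np.radians(5.27);F=[.506+.015*np.cos(th),.2022+.015*np.sin(th),th,.0506]
o=[(.055,-.02,.014),(.055,.02,.014),(-.055,.02,.014),(-.055,-.02,.014),(.055,.02,0),(-.055,.02,0)]
q=((w2pix('side',W(F,o))-[280,275]+.5)*8.5-.5);print(np.round(q))
for i,j in[(0,1),(1,2),(2,3),(3,0),(1,4),(4,5),(5,2)]: cv2.line(b,tuple(map(int,q[i])),tuple(map(int,q[j])),(0,0,255),1)
c=np.zeros((600,800,3),np.uint8);c[:300,:782]=raw[:300];c[300:600,:782]=b[:300]
cv2.imwrite('pics/c4.png',c)
```

```text
[[101.  71.]
 [ 73. 239.]
 [645. 282.]
 [657. 111.]
 [ 77. 280.]
 [643. 323.]]
```

View pics/c4.png

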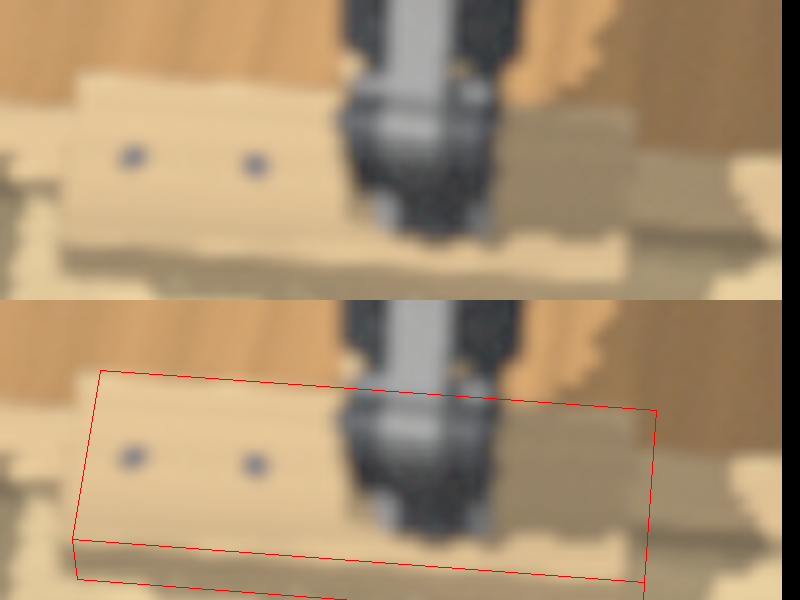

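Run:
```python
from h import *
from scipy.optimize import least_squares
def W(p,o):
    c,s=np.cos(p[2]),np.sin(p[2]); o=np.array(o); return np.c_[p[0]+c*o[:,0]-s*o[:,1],p[1]+s*o[:,0]+c*o[:,1],o[:,2]]
def fit(n,o,px,g):
    r=least_squares(lambda p:(w2pix('side',W(p,o))-px).ravel(),g,loss='soft_l1')
    print(n,np.round(r.x,4),np.degrees(r.x[2]),np.round((w2pix('side',W(r.x,o))-px),1).tolist());return r.x
f=lambda q:(np.array(q)+.5)/5-.5+[230,265]
jo=[(-.13,.042,.022),(-.13,.0225,.022),(-.13,-.0225,.022),(-.13,-.042,.022),(.128,-.042,.042),(.106,-.042,.042),(.128,.042,.042),(.106,.042,.042)]
J=fit('jig',jo,f([(783,353),(785,309),(790,194),(793,150),(58,58),(118,66),(12,264),(74,268)]),[.54,.205,.09])
o=np.array([(.055,-.02,.014),(.055,.02,.014),(-.055,.02,.014),(-.055,-.02,.014)])+[0,0,.0506]
X=fit('foot',o,(np.array([(80,72),(61,245),(627,282),(635,108)])+.5)/8.5-.5+[280,275],[.52,.205,.09])
d=X[:2]-J[:2];c,s=np.cos(J[2]),np.sin(J[2]);print('rel x,y,deg',c*d[0]+s*d[1],-s*d[0]+c*d[1],np.degrees(X[2]-J[2]))
```

```text
jig [0.5414 0.2057 0.0894] 5.121400972323069 [[0.7, 1.0], [0.6, -0.4], [0.2, 0.1], [-0.1, -0.5], [-0.2, 0.3], [0.2, -0.4], [-1.1, -0.2], [-0.4, 0.1]]
foot [0.5244 0.2044 0.1059] 6.068981599910168 [[0.1, 0.3], [-0.7, -0.2], [0.1, -0.3], [0.3, 0.1]]
rel x,y,deg -0.017112486045055574 0.0003141974512327406 0.9475806275870988
```

Foot relative to the jig: x -17 mm (nose about 22 mm short of the stop), y 0.3 mm, less than 1° off. I'll lower it.

Call:
move_arm(
  plan=[
    {"x": 0, "y": 0, "z": 0.01, "yaw": 0, "fingers": 1},
    {"x": 0, "y": 0, "z": 0.018, "yaw": 0, "fingers": 1},
    {"x": 0, "y": 0, "z": 0.025, "yaw": 0, "fingers": 1},
    {"x": 0, "y": 0, "z": 0.025, "yaw": 0, "fingers": 1},
    {"x": 0, "y": 0, "z": 0.025, "yaw": 0, "fingers": 1},
  ],
)

```text
time: 6.95
eef_pos: [0.5044, 0.202, 0.0437]
tcp_rot: [-0.046, 0.999, -0.0, -0.001]
contact_force: [0.3, 1.2, -1.1]
opening: 0.275
finger_force: 59.2
```

```bash
python3 -c "
from h import *
go(.5055,.2018,.0325,185.2)"
```

```text
t 6.95 p [0.5044 0.202  0.0437] ang -174.72 tilt [-0.001 -0.   ] shift [-0.0011 -0.0003  0.0112] yaw 0.0015 F [ 0.3  1.2 -1.1] op 0.275 ff 59.2
```

Call:
move_arm(
  plan=[
    {"x": 0, "y": 0, "z": 0.003, "yaw": 0, "fingers": 1},
    {"x": 0, "y": 0, "z": 0.006, "yaw": 0, "fingers": 1},
    {"x": 0, "y": 0, "z": 0.008, "yaw": 0, "fingers": 1},
    {"x": 0, "y": 0, "z": 0.01, "yaw": 0, "fingers": 1},
    {"x": 0, "y": 0, "z": 0.01, "yaw": 0, "fingers": 1},
  ],
)

```text
time: 7.45
eef_pos: [0.5045, 0.2021, 0.0339]
tcp_rot: [-0.046, 0.999, -0.0, -0.0]
contact_force: [0.5, 0.8, -1.0]
opening: 0.275
finger_force: 59.2
```

Call:
move_arm(
  plan=[
    {"x": 0, "y": 0, "z": 0.0005, "yaw": 0, "fingers": 1},
    {"x": 0, "y": 0, "z": 0.001, "yaw": 0, "fingers": 1},
    {"x": 0, "y": 0, "z": 0.001, "yaw": 0, "fingers": 1},
    {"x": 0, "y": 0, "z": 0.001, "yaw": 0, "fingers": 1},
  ],
)

```text
time: 7.85
eef_pos: [0.5048, 0.2021, 0.0333]
tcp_rot: [-0.046, 0.999, 0.0, 0.0]
contact_force: [1.1, -0.0, -0.4]
opening: 0.272
finger_force: 59.2
```

```bash
python3 -c "
from h import *
go(.5055,.2018,.0325,185.2);print(ctrl.get_state()['wrist_torque'])"
```

```text
t 7.85 p [0.5048 0.2021 0.0333] ang -174.72 tilt [0. 0.] shift [-0.0007 -0.0004  0.0008] yaw 0.0014 F [ 1.1 -0.  -0.4] op 0.272 ff 59.2
[-0.03484827  0.01991811 -0.00815605]
```

Call:
move_arm(
  plan=[
    {"x": 0, "y": 0, "z": 0.0005, "yaw": 0, "fingers": 1},
    {"x": 0, "y": 0, "z": 0.001, "yaw": 0, "fingers": 1},
    {"x": 0, "y": 0, "z": 0.001, "yaw": 0, "fingers": 1},
    {"x": 0, "y": 0, "z": 0.001, "yaw": 0, "fingers": 1},
  ],
)

```text
time: 8.25
eef_pos: [0.5048, 0.2021, 0.0323]
tcp_rot: [-0.046, 0.999, 0.0, 0.0]
contact_force: [-0.8, 0.3, -1.1]
opening: 0.273
finger_force: 59.3
```

```bash
python3 -c "
from h import *
go(.5055,.2018,.0325,185.2);print(ctrl.get_state()['wrist_torque'])"
```

```text
t 8.25 p [0.5048 0.2021 0.0323] ang -174.72 tilt [0. 0.] shift [-0.0007 -0.0004 -0.0002] yaw 0.0014 F [-0.8  0.3 -1.1] op 0.273 ff 59.3
[ 0.01601538  0.03531582 -0.00506181]
```

Call:
move_arm(
  plan=[
    {"x": 0, "y": 0, "z": 0.0005, "yaw": 0, "fingers": 1},
    {"x": 0, "y": 0, "z": 0.001, "yaw": 0, "fingers": 1},
    {"x": 0, "y": 0, "z": 0.001, "yaw": 0, "fingers": 1},
    {"x": 0, "y": 0, "z": 0.001, "yaw": 0, "fingers": 1},
  ],
)

```text
time: 8.65
eef_pos: [0.5048, 0.2021, 0.0323]
tcp_rot: [-0.046, 0.999, -0.0, -0.0]
contact_force: [-3.8, 0.2, 6.5]
opening: 0.274
finger_force: 60.4
```

```bash
python3 -c "
from h import *
go(.5055,.2018,.0325,185.2);print(ctrl.get_state()['wrist_torque'])"
```

```text
t 8.65 p [0.5048 0.2021 0.0323] ang -174.71 tilt [-0.001 -0.   ] shift [-0.0007 -0.0004 -0.0002] yaw 0.0016 F [-3.8  0.2  6.5] op 0.274 ff 60.4
[-0.20012058  0.42686666  0.0332012 ]
```

Contact came at z = 0.0323, which is exactly the seated height, so the foot is flat on the channel floor and between the rails. I'll ease the down-press slightly and look once before sliding.

Call:
move_arm(
  plan=[
    {"x": 0, "y": 0, "z": -0.0004, "yaw": 0, "fingers": 1},
    {"x": 0, "y": 0, "z": -0.0004, "yaw": 0, "fingers": 1},
    {"x": 0, "y": 0, "z": -0.0004, "yaw": 0, "fingers": 1},
  ],
)

```text
time: 8.95
eef_pos: [0.5048, 0.2021, 0.0323]
tcp_rot: [-0.046, 0.999, -0.0, -0.0]
contact_force: [-3.8, -0.9, 5.8]
opening: 0.274
finger_force: 60.1
```

Run:
```python
from h import *
go(.5055,.2018,.0325,185.2)
snap('side','s5.png')
b=cv2.imread('pics/s5.png')[270:345,230:390]
b=cv2.resize(b,None,fx=5,fy=5,interpolation=cv2.INTER_CUBIC)
cv2.imwrite('pics/c5.png',np.clip(255*(b/255.)**.7,0,255).astype(np.uint8))
```

```text
t 8.95 p [0.5048 0.2021 0.0323] ang -174.71 tilt [-0. -0.] shift [-0.0007 -0.0004 -0.0002] yaw 0.0016 F [-3.8 -0.9  5.8] op 0.274 ff 60.1
```

View pics/c5.png

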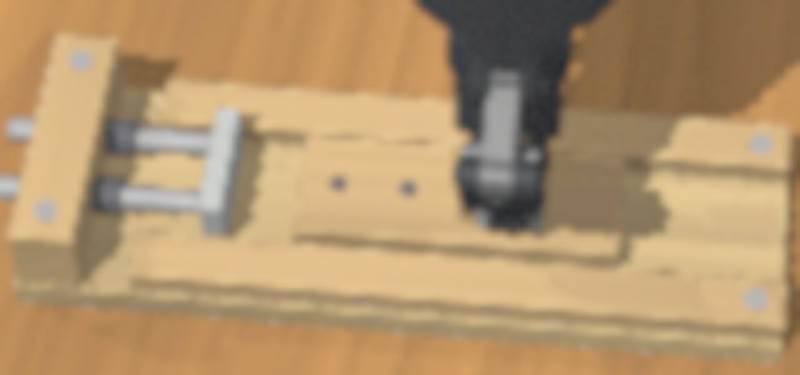

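The foot is seated between the rails. Its nose is at about (300,190) and the stop plate at about (222,170), a gap of about 21 mm. Now the slide.

Call:
move_arm(
  plan=[
    {"x": -0.002, "y": 0, "z": 0, "yaw": 0, "fingers": 1},
    {"x": -0.005, "y": 0, "z": 0, "yaw": 0, "fingers": 1},
    {"x": -0.009, "y": 0, "z": 0, "yaw": 0, "fingers": 1},
    {"x": -0.013, "y": 0, "z": 0, "yaw": 0, "fingers": 1},
    {"x": -0.015, "y": 0, "z": 0, "yaw": 0, "fingers": 1},
  ],
)

```text
time: 9.5
eef_pos: [0.5196, 0.2037, 0.0323]
tcp_rot: [-0.046, 0.999, 0.0, -0.001]
contact_force: [-6.0, 0.0, 7.5]
opening: 0.274
finger_force: 60.4
```

Call:
move_arm(
  plan=[
    {"x": -0.001, "y": 0, "z": 0, "yaw": 0, "fingers": 1},
    {"x": -0.002, "y": 0, "z": 0, "yaw": 0, "fingers": 1},
    {"x": -0.003, "y": 0, "z": 0, "yaw": 0, "fingers": 1},
    {"x": -0.004, "y": 0, "z": 0, "yaw": 0, "fingers": 1},
    {"x": -0.004, "y": 0, "z": 0, "yaw": 0, "fingers": 1},
  ],
)

```text
time: 10.0
eef_pos: [0.5236, 0.204, 0.0323]
tcp_rot: [-0.046, 0.999, 0.0, -0.0]
contact_force: [-4.2, 0.1, 6.2]
opening: 0.273
finger_force: 60.2
```

```bash
python3 -c "
from h import *
go(.5055,.2018,.0325,185.2)"
```

```text
t 10.0 p [0.5236 0.204  0.0323] ang -174.71 tilt [-0.001  0.   ] shift [ 0.0182 -0.0006 -0.0002] yaw 0.0015 F [-4.2  0.1  6.2] op 0.273 ff 60.2
```

Call:
move_arm(
  plan=[
    {"x": -0.0005, "y": 0, "z": -0.0003, "yaw": 0, "fingers": 1},
    {"x": -0.001, "y": 0, "z": -0.0003, "yaw": 0, "fingers": 1},
    {"x": -0.0015, "y": 0, "z": -0.0003, "yaw": 0, "fingers": 1},
    {"x": -0.002, "y": 0, "z": -0.0003, "yaw": 0, "fingers": 1},
  ],
)

```text
time: 10.4
eef_pos: [0.5254, 0.2041, 0.0323]
tcp_rot: [-0.046, 0.999, 0.0, -0.001]
contact_force: [-4.0, -0.6, 6.1]
opening: 0.272
finger_force: 60.1
```

Call:
move_arm(
  plan=[
    {"x": -0.0005, "y": 0, "z": 0, "yaw": 0, "fingers": 1},
    {"x": -0.001, "y": 0, "z": 0, "yaw": 0, "fingers": 1},
    {"x": -0.0015, "y": 0, "z": 0, "yaw": 0, "fingers": 1},
    {"x": -0.002, "y": 0, "z": 0, "yaw": 0, "fingers": 1},
  ],
)

```text
time: 10.8
eef_pos: [0.5274, 0.2043, 0.0323]
tcp_rot: [-0.046, 0.999, 0.0, -0.001]
contact_force: [-4.4, -0.9, 5.8]
opening: 0.273
finger_force: 60.1
```

Call:
move_arm(
  plan=[
    {"x": -0.0005, "y": 0, "z": 0, "yaw": 0, "fingers": 1},
    {"x": -0.001, "y": 0, "z": 0, "yaw": 0, "fingers": 1},
    {"x": -0.0015, "y": 0, "z": 0, "yaw": 0, "fingers": 1},
    {"x": -0.002, "y": 0, "z": 0, "yaw": 0, "fingers": 1},
  ],
)

```text
time: 11.2
eef_pos: [0.529, 0.2045, 0.0323]
tcp_rot: [-0.046, 0.999, -0.0, -0.001]
contact_force: [-6.9, -0.6, 7.2]
opening: 0.271
finger_force: 60.3
```

Call:
move_arm(
  plan=[
    {"x": -0.0005, "y": 0, "z": 0, "yaw": 0, "fingers": 1},
    {"x": -0.001, "y": 0, "z": 0, "yaw": 0, "fingers": 1},
    {"x": -0.0015, "y": 0, "z": 0, "yaw": 0, "fingers": 1},
    {"x": -0.002, "y": 0, "z": 0, "yaw": 0, "fingers": 1},
  ],
)

```text
time: 11.6
eef_pos: [0.5303, 0.2046, 0.0324]
tcp_rot: [-0.046, 0.999, -0.0, -0.002]
contact_force: [-8.5, -1.3, 9.9]
opening: 0.273
finger_force: 60.5
```

Call:
move_arm(
  plan=[
    {"x": -0.001, "y": 0, "z": -0.0004, "yaw": 0, "fingers": 1},
    {"x": -0.002, "y": 0, "z": -0.0006, "yaw": 0, "fingers": 1},
    {"x": -0.003, "y": 0, "z": -0.0006, "yaw": 0, "fingers": 1},
    {"x": -0.003, "y": 0, "z": -0.0006, "yaw": 0, "fingers": 1},
  ],
)

```text
time: 12.0
eef_pos: [0.5325, 0.2048, 0.0325]
tcp_rot: [-0.046, 0.999, -0.0, -0.003]
contact_force: [-9.7, -0.4, 8.4]
opening: 0.271
finger_force: 60.5
```

```bash
python3 -c "
from h import *
go(.5055,.2018,.0325,185.2);print(ctrl.get_state()['wrist_torque'])"
```

```text
t 12.0 p [0.5325 0.2048 0.0325] ang -174.73 tilt [-0.006 -0.001] shift [ 0.0272 -0.0005  0.0002] yaw 0.0013 F [-9.7 -0.4  8.4] op 0.271 ff 60.5
[-0.13585168  1.02139981 -0.10611076]
```

```bash
cat >> h.py <<'E'
def stop():
    a=cv2.imread('pics/s5.png',0).astype(np.float32); b=cv2.cvtColor(ctrl.read_camera('side'),cv2.COLOR_RGB2GRAY).astype(np.float32)
    c,s=np.cos(.0915),np.sin(.0915); J=np.array([.5405,.2053])
    P=lambda d:w2pix('side',[[J[0]+c*(.064+d),J[1]+s*(.064+d),.035]])[0]
    u=P(0); x,y=int(u[0]),int(u[1]); best=[]
    x0,x1,y0,y1=x-5,x+7,y-12,y+15
    T=a[y0:y1,x0:x1]
    for d in np.arange(-.002,.0245,.00025):
        v=P(d)-u; W=cv2.getRectSubPix(b,(x1-x0,y1-y0),((x0+x1-1)/2+v[0],(y0+y1-1)/2+v[1]))
        best.append((float(cv2.matchTemplate(W,T,cv2.TM_CCOEFF_NORMED)[0,0]),round(d*1e3,2)))
    print('stop mm',sorted(best)[::-1][:4],'px/12mm',P(.012)-u)
E
python3 -c "
from h import *
stop();go(.5055,.2018,.0325,185.2)"
```

```text
stop mm [(0.8770925998687744, np.float64(5.75)), (0.8759912848472595, np.float64(5.5)), (0.8704659342765808, np.float64(6.0)), (0.8678320050239563, np.float64(5.25))] px/12mm [-6.96096359 -0.52879615]
t 12.05 p [0.5325 0.2048 0.0325] ang -174.73 tilt [-0.006 -0.001] shift [ 0.0271 -0.0005  0.0002] yaw 0.0012 F [-9.  -0.4  7.9] op 0.276 ff 60.5
```

Call:
move_arm(
  plan=[
    {"x": -0.001, "y": 0, "z": 0.0003, "yaw": 0, "fingers": 1},
    {"x": -0.002, "y": 0, "z": 0.0006, "yaw": 0, "fingers": 1},
    {"x": -0.003, "y": 0, "z": 0.0006, "yaw": 0, "fingers": 1},
    {"x": -0.004, "y": 0, "z": 0.0006, "yaw": 0, "fingers": 1},
    {"x": -0.004, "y": 0, "z": 0.0006, "yaw": 0, "fingers": 1},
  ],
)

```text
time: 12.55
eef_pos: [0.5352, 0.2051, 0.0326]
tcp_rot: [-0.046, 0.999, -0.0, -0.005]
contact_force: [-15.6, -2.2, 15.1]
opening: 0.276
finger_force: 61.4
```

```bash
python3 -c "
from h import *
stop();go(.539,.2055,.0325,185.2)"
```

```text
stop mm [(0.8825334310531616, np.float64(8.0)), (0.880254864692688, np.float64(7.75)), (0.8767122626304626, np.float64(8.25)), (0.8696960210800171, np.float64(7.5))] px/12mm [-6.96096359 -0.52879615]
t 12.6 p [0.5352 0.2051 0.0326] ang -174.73 tilt [-0.01  -0.001] shift [-0.0038  0.      0.    ] yaw 0.0013 F [-14.6  -1.9  16.3] op 0.275 ff 61.4
```

Call:
move_arm(
  plan=[
    {"x": 0, "y": 0, "z": -0.0007, "yaw": 0, "fingers": 1},
    {"x": -0.001, "y": 0, "z": -0.0014, "yaw": 0, "fingers": 1},
    {"x": -0.002, "y": 0, "z": -0.0014, "yaw": 0, "fingers": 1},
    {"x": -0.003, "y": 0, "z": -0.0014, "yaw": 0, "fingers": 1},
    {"x": -0.003, "y": 0, "z": -0.0014, "yaw": 0, "fingers": 1},
  ],
)

```text
time: 13.1
eef_pos: [0.5373, 0.2053, 0.0329]
tcp_rot: [-0.046, 0.999, -0.0, -0.006]
contact_force: [-14.6, -2.1, 11.7]
opening: 0.27
finger_force: 60.9
```

```bash
python3 -c "
from h import *
stop();go(.539,.2055,.0325,185.2)"
```

```text
stop mm [(0.8697817325592041, np.float64(9.75)), (0.8682714104652405, np.float64(10.0)), (0.8630306124687195, np.float64(9.5)), (0.8592352867126465, np.float64(10.25))] px/12mm [-6.96096359 -0.52879615]
t 13.15 p [0.5373 0.2053 0.0329] ang -174.73 tilt [-0.012 -0.002] shift [-0.0018  0.      0.0004] yaw 0.0011 F [-14.8  -0.4  11.5] op 0.274 ff 60.9
```

Call:
move_arm(
  plan=[
    {"x": -0.0005, "y": 0, "z": -0.0003, "yaw": 0, "fingers": 1},
    {"x": -0.001, "y": 0, "z": -0.0006, "yaw": 0, "fingers": 1},
    {"x": -0.0015, "y": 0, "z": -0.0006, "yaw": 0, "fingers": 1},
    {"x": -0.0022, "y": 0, "z": -0.0006, "yaw": 0, "fingers": 1},
    {"x": -0.0022, "y": 0, "z": -0.0006, "yaw": 0, "fingers": 1},
  ],
)

```text
time: 13.65
eef_pos: [0.5386, 0.2055, 0.033]
tcp_rot: [-0.046, 0.999, -0.001, -0.007]
contact_force: [-14.9, -2.4, 12.3]
opening: 0.273
finger_force: 60.8
```

```bash
python3 -c "
from h import *
stop();go(.539,.2055,.0325,185.2)"
```

```text
stop mm [(0.8731191158294678, np.float64(11.25)), (0.8706969022750854, np.float64(11.5)), (0.8673557043075562, np.float64(11.0)), (0.8604108095169067, np.float64(11.75))] px/12mm [-6.96096359 -0.52879615]
t 13.7 p [0.5387 0.2055 0.033 ] ang -174.73 tilt [-0.014 -0.002] shift [-0.0003  0.      0.0005] yaw 0.0011 F [-14.7  -1.3  10.2] op 0.273 ff 60.8
```

Call:
move_arm(
  plan=[
    {"x": -0.0003, "y": 0, "z": 0, "yaw": 0, "fingers": 1},
    {"x": -0.0006, "y": 0, "z": 0, "yaw": 0, "fingers": 1},
    {"x": -0.0006, "y": 0, "z": 0, "yaw": 0, "fingers": 1},
    {"x": -0.0006, "y": 0, "z": 0, "yaw": 0, "fingers": 1},
    {"x": -0.0006, "y": 0, "z": 0, "yaw": 0, "fingers": 1},
  ],
)

```text
time: 14.2
eef_pos: [0.539, 0.2055, 0.0331]
tcp_rot: [-0.046, 0.999, -0.001, -0.007]
contact_force: [-15.6, -2.8, 12.6]
opening: 0.271
finger_force: 60.9
```

Run:
```python
from h import *
stop();go(.539,.2055,.0325,185.2)
snap('side','s6.png')
b=cv2.imread('pics/s6.png')[270:345,230:390]
b=cv2.resize(b,None,fx=5,fy=5,interpolation=cv2.INTER_CUBIC)
cv2.imwrite('pics/c6.png',np.clip(255*(b/255.)**.7,0,255).astype(np.uint8))
```

```text
stop mm [(0.8670381903648376, np.float64(11.5)), (0.8630461692810059, np.float64(11.75)), (0.8629072308540344, np.float64(11.25)), (0.8517096042633057, np.float64(12.0))] px/12mm [-6.96096359 -0.52879615]
t 14.25 p [0.539  0.2055 0.0331] ang -174.73 tilt [-0.014 -0.002] shift [ 0.     -0.      0.0006] yaw 0.0012 F [-16.5  -2.4  12.3] op 0.273 ff 60.9
```

View pics/c6.png

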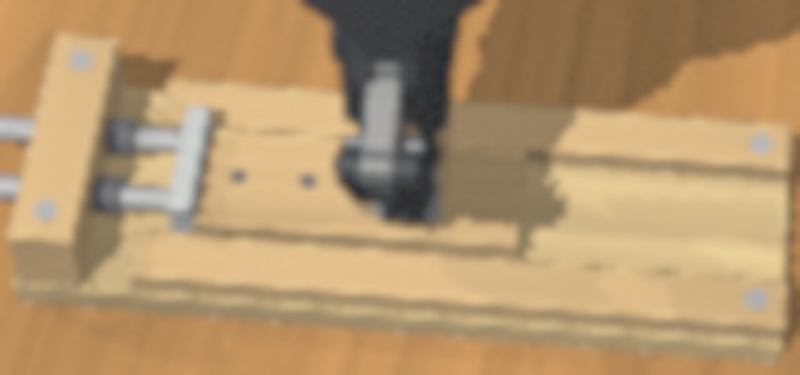

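The nose is against the plate, which has shifted about 31 crop px, or roughly 11 to 11.6 mm. One slight nudge more, then hold.

Call:
move_arm(
  plan=[
    {"x": -0.0004, "y": 0, "z": 0, "yaw": 0, "fingers": 1},
    {"x": -0.0008, "y": 0, "z": -0.0002, "yaw": 0, "fingers": 1},
    {"x": -0.0008, "y": 0, "z": -0.0002, "yaw": 0, "fingers": 1},
    {"x": -0.0008, "y": 0, "z": -0.0002, "yaw": 0, "fingers": 1},
    {"x": -0.0008, "y": 0, "z": -0.0002, "yaw": 0, "fingers": 1},
  ],
)

```text
time: 14.8
eef_pos: [0.5396, 0.2055, 0.0331]
tcp_rot: [-0.046, 0.999, -0.001, -0.007]
contact_force: [-16.4, -1.9, 13.0]
opening: 0.272
finger_force: 61.0
```

Call:
move_arm(
  plan=[
    {"x": 0, "y": 0, "z": 0, "yaw": 0, "fingers": 1},
    {"x": 0, "y": 0, "z": 0, "yaw": 0, "fingers": 1},
    {"x": 0, "y": 0, "z": 0, "yaw": 0, "fingers": 1},
    {"x": 0, "y": 0, "z": 0, "yaw": 0, "fingers": 1},
    {"x": 0, "y": 0, "z": 0, "yaw": 0, "fingers": 1},
  ],
)

```text
time: 15.3
eef_pos: [0.5396, 0.2055, 0.0331]
tcp_rot: [-0.046, 0.999, -0.001, -0.007]
contact_force: [-16.6, -0.7, 12.1]
opening: 0.273
finger_force: 61.0
```

Run:
```python
from h import *
stop();go(.539,.2055,.0325,185.2)
```

```text
stop mm [(0.8605071902275085, np.float64(12.5)), (0.8583499193191528, np.float64(12.75)), (0.8549349308013916, np.float64(12.25)), (0.8479140400886536, np.float64(13.0))] px/12mm [-6.96096359 -0.52879615]
t 15.35 p [0.5396 0.2055 0.0331] ang -174.74 tilt [-0.015 -0.002] shift [0.0006 0.     0.0006] yaw 0.0011 F [-16.1  -2.   13.1] op 0.273 ff 61.0
```

Call:
move_arm(
  plan=[
    {"x": 0, "y": 0, "z": 0, "yaw": 0, "fingers": 1},
    {"x": 0, "y": 0, "z": 0, "yaw": 0, "fingers": 1},
    {"x": 0, "y": 0, "z": 0, "yaw": 0, "fingers": 1},
    {"x": 0, "y": 0, "z": 0, "yaw": 0, "fingers": 1},
    {"x": 0, "y": 0, "z": 0, "yaw": 0, "fingers": 1},
  ],
)

```text
time: 15.85
eef_pos: [0.5396, 0.2056, 0.0331]
tcp_rot: [-0.046, 0.999, -0.001, -0.007]
contact_force: [-16.3, -1.4, 11.9]
opening: 0.274
finger_force: 61.0
```

Call:
move_arm(
  plan=[
    {"x": 0, "y": 0, "z": 0, "yaw": 0, "fingers": 1},
    {"x": 0, "y": 0, "z": 0, "yaw": 0, "fingers": 1},
    {"x": 0, "y": 0, "z": 0, "yaw": 0, "fingers": 1},
    {"x": 0, "y": 0, "z": 0, "yaw": 0, "fingers": 1},
    {"x": 0, "y": 0, "z": 0, "yaw": 0, "fingers": 1},
  ],
)

```text
time: 16.35
eef_pos: [0.5396, 0.2055, 0.0331]
tcp_rot: [-0.046, 0.999, -0.001, -0.007]
contact_force: [-16.1, -2.3, 12.0]
opening: 0.274
finger_force: 61.0
```

Call:
move_arm(
  plan=[
    {"x": 0, "y": 0, "z": 0, "yaw": 0, "fingers": 1},
    {"x": 0, "y": 0, "z": 0, "yaw": 0, "fingers": 1},
    {"x": 0, "y": 0, "z": 0, "yaw": 0, "fingers": 1},
    {"x": 0, "y": 0, "z": 0, "yaw": 0, "fingers": 1},
    {"x": 0, "y": 0, "z": 0, "yaw": 0, "fingers": 1},
  ],
)

```text
time: 16.85
eef_pos: [0.5396, 0.2056, 0.0331]
tcp_rot: [-0.046, 0.999, -0.001, -0.007]
contact_force: [-16.1, -2.1, 13.1]
opening: 0.269
finger_force: 61.0
```

Call:
move_arm(
  plan=[
    {"x": 0, "y": 0, "z": 0, "yaw": 0, "fingers": 1},
    {"x": 0, "y": 0, "z": 0, "yaw": 0, "fingers": 1},
    {"x": 0, "y": 0, "z": 0, "yaw": 0, "fingers": 1},
    {"x": 0, "y": 0, "z": 0, "yaw": 0, "fingers": 1},
    {"x": 0, "y": 0, "z": 0, "yaw": 0, "fingers": 1},
  ],
)

```text
time: 17.35
eef_pos: [0.5396, 0.2055, 0.0331]
tcp_rot: [-0.046, 0.999, -0.001, -0.007]
contact_force: [-15.0, -1.1, 12.2]
opening: 0.274
finger_force: 61.0
```

Call:
move_arm(
  plan=[
    {"x": 0, "y": 0, "z": 0, "yaw": 0, "fingers": 1},
    {"x": 0, "y": 0, "z": 0, "yaw": 0, "fingers": 1},
    {"x": 0, "y": 0, "z": 0, "yaw": 0, "fingers": 1},
    {"x": 0, "y": 0, "z": 0, "yaw": 0, "fingers": 1},
    {"x": 0, "y": 0, "z": 0, "yaw": 0, "fingers": 1},
  ],
)

```text
time: 17.85
eef_pos: [0.5396, 0.2055, 0.0331]
tcp_rot: [-0.046, 0.999, -0.001, -0.007]
contact_force: [-16.2, -0.9, 11.3]
opening: 0.273
finger_force: 61.0
```

Run:
```python
from h import *
stop();go(.539,.2055,.0325,185.2)
print(ctrl.sign_off())
```

```text
stop mm [(0.8605894446372986, np.float64(12.5)), (0.8583869338035583, np.float64(12.75)), (0.8550639152526855, np.float64(12.25)), (0.8481253981590271, np.float64(11.75))] px/12mm [-6.96096359 -0.52879615]
t 17.9 p [0.5396 0.2055 0.0331] ang -174.74 tilt [-0.015 -0.002] shift [0.0006 0.     0.0006] yaw 0.0011 F [-16.6  -2.3  11.8] op 0.277 ff 61.0
the job is handed in; nothing more can be done
None
```

The pine foot is between the jig rails, pressing the stop in about 12 mm by camera (roughly 12 N), held steady for about 3 s and handed in at 17.9 s still gripped; under the push the gripper leans about 0.9°, so the foot's tail may be lifted slightly.

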